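# Fetch the moulding strip from the toolbox and lay it in the mitre box

### The job

Lift the toolbox lid by its knob and swing it over past its balance point so that it leans open by itself, without slamming it. Then draw the thin strip of moulding out from under the till (the fixed tray at the box's left end), lift it out and lay it lengthwise and wholly on the floor of the mitre box, between its two walls, ready to be sawn. Leave the bench dog in the toolbox, the lid open and everything else on the bench where it is.

Things in the scene. Friction and masses are not known exactly. Their poses are not given: they have to be found in the camera images.
- toolbox: Wooden toolbox, fixed to the bench: outside 160 (x) x 280 (y) x 82 mm (z, without lid), walls and floor 8 mm thick, so the inside is 144 x 264 mm and its floor lies at z = 8 mm. Origin: centre of the underside; -x is the front (towards the robot), +y its left end. The lid covers it all at the start.
- till_edge (a point): Middle of the lower edge of the till, a fixed shallow tray (holding a pencil and a tool handle) across the toolbox's whole left end, from toolbox y = +42 mm to the left end wall. This edge lies at toolbox x = 0, y = +42, z = 46 mm; the till's top is at 72 mm. The space below it is open towards the right.
- toolbox_lid (a joint): Angle of the toolbox lid, hinged along the rear top edge: 0 = shut, 1.57 = upright, 1.78 = stop, where it leans back and stays. It weighs 0.45 kg, falls shut if let go below about 1.4 and falls open beyond about 1.6.
- lid_knob (a point): Centre of the lid's round wooden knob: a 22 mm ball on a 12 mm neck that stands out 30 mm forward from the middle of the lid's front edge, in the plane of the lid (pointing at the robot when shut, upward when the lid is upright). 192 mm from the hinge line and, with the lid shut, 6 mm above it. It turns freely between fingers closed on it from left and right.
- lid_hinge (a point): Middle of the hinge line (toolbox x = +80 mm, y = 0, z = 82 mm); the line runs along toolbox y.
- moulding_strip: The thin dark wooden strip of moulding: 12 (x) x 167 (y, long) x 19 mm (z), 40 to 100 g. Origin: centre of its underside. At the start it lies on the toolbox floor along toolbox y, in the front half, its left end 65 to 86 mm under the till; with its right end against the toolbox's right end wall, its left end is about 7 mm clear of the till.
- bench_dog: Wooden bench dog, a thicker bar 27 x 131 (y) x 23 mm with a steel spring on its side, loose on the toolbox floor in the rear half, also along toolbox y. Origin: centre of its underside. It stays in the toolbox.
- mitre_box: Old wooden mitre box, fixed to the bench: a trough 116 (x) x 316 mm (y, long), open at both ends. Origin: centre of its underside. The floor of the trough lies at z = 20 mm and reaches from x = -35 to +35 mm; the front wall is 68 mm high, the rear wall (+x) 80 mm.
- tool_handle: Loose wooden tool handle standing on end, 35 mm across, 77 mm high, loose on the bench; to be left alone. Origin: centre of its underside.
- plane: Wooden jack plane, 87 x 244 x 118 mm, loose on the bench; to be left alone. Origin: centre of its underside.
- pad: Oval dark wooden pad, 96 x 134 x 30 mm, loose on the bench; to be left alone. Origin: centre of its underside.
- small_block: Brown wooden block, 90 x 80 x 40 mm, loose on the bench; to be left alone. Origin: centre of its underside.
- dish: Tin dish, 109 mm across, 36 mm high, loose on the bench; to be left alone. Origin: centre of its underside.

How it is judged (in metres and radians):
On the way, in this order (a step that is already met when the one before it is completed fails the run):
1. the lid leans open by itself, past its balance point, no finger touching it (value of joint toolbox_lid above 1.6 rad and contact force between the fingers and toolbox below 0.2 N), for 0.3 s.
2. the strip is lifted clear above the toolbox (height (world z) of moulding_strip above 0.1 m), for 0.1 s.
At the end, for the whole second after the job is handed in: The lid is open beyond 1.6 rad; the strip lies still on the trough floor of the mitre box (within 12 mm of its height), between the walls, along it within 0.3 rad and not overhanging its ends by more than 4 mm; the bench dog is inside the toolbox (value of joint toolbox_lid above 1.6 rad and x of moulding_strip in the frame of mitre_box between -0.034 and 0.034 m and y of moulding_strip in the frame of mitre_box between -0.078 and 0.078 m and z of moulding_strip in the frame of mitre_box between 0.014 and 0.032 m and angle between the y axis of moulding_strip and the y axis of mitre_box, either way round below 0.3 rad and linear speed of moulding_strip below 0.02 m/s and x of bench_dog in the frame of toolbox between -0.08 and 0.08 m and y of bench_dog in the frame of toolbox between -0.14 and 0.14 m and z of bench_dog in the frame of toolbox between 0 and 0.06 m); the robot touches nothing.
It fails at once if the lid slams open or shut (faster than 4 rad/s) (velocity of joint toolbox_lid above 4 rad/s or velocity of joint toolbox_lid below -4 rad/s).
It fails at once if another thing on the bench is shifted by more than 30 mm (distance of any of tool_handle, plane, pad, small_block, dish from where it was at the start of the episode above 0.03 m).
It also fails if it takes over 72 s, if anything falls off the work surface, if the arm or the gripper's body presses on something with over 40 N, if the wrist force passes 120 N, or if a joint passes its speed limit or range.

### The arm

A 7-joint arm with a two-finger parallel gripper is mounted at the origin on a cart in front of the work surface, level with it; the furniture and walls round the work are solid. World frame = base frame: x ahead of the robot, y to its left, z up, the work surface at z = 0. Lengths are in m, angles in degrees, forces in N, time in s.
With the tool pointing down it reaches from about 0.425 to 0.875 m from the base axis. Payload 4.7 kg.
Tool frame: the origin (TCP) lies on the centre line of the jaws, within the pads' length; the fingertips stand 19 mm ahead of it and the grasp point (between the pads) is the TCP; z points along the fingers, y is the line along which they close (so a half turn about z gives the same grasp; the last joint's range is limited). The gripper opens to 87 mm and grips with 3 to 60 N. Pads are 19 mm wide; open, the fingers measure 117 mm over their backs; the gripper's body (75 mm by 190 mm) begins 51 mm behind the grasp point.
Start: joints at [-74.536, 18.392, -4.016, 83.108, 1.295, 78.541, -3.26], TCP at [0.164, 0.629, 0.242] pointing down, gripper open.
Joint ranges: [-163.93, 163.93], [-17.29, 119.83], [-79.2, 71.16], [3.27, 140.29], [-89.18, 269.18], [5.43, 117.66], [-154.24, 154.24]. Speed limits (degrees/s): [147.25, 147.25, 180, 180, 180, 180, 180].

### API

Orientations are given as [roll, pitch, yaw] about the fixed x, y, z axes, in that order (R = Rz(yaw) Ry(pitch) Rx(roll)).
In Python, from cell import env, imaging gives the robot as it stands.
- The arm moves only by the shell command python3 -m crank 'ROWS' [OPENING] [FORCE]. ROWS is JSON, a list of rows, each an object of numbers: "x", "y", "z": the shift along the tool's x, y, z in m; "turn": the turn about the tool's z in rad. In form: [{"x": .., "y": .., "z": .., "turn": ..}, ...]. A call has 1 to 12 rows; each row is the pose to reach, as a shift and turn from the pose commanded when the call began, along the tool's axes at that moment; what a row does not reach only later rows make up. A row lasts 1/8 s, in which the tool goes at most 62.5 mm and 10.7 degrees, less where a joint would pass 70% of its speed; a pose out of reach is approached as far as the arm can. A call with a gripper value outside its range is refused whole. OPENING is the finger opening in m, from 0 to 0.087, set as the call begins (- or left out, the last holds). The fingers move at their own pace and stop on an object; FORCE is the grip in N (left out, the last holds). Time passes only in rows, so rows that repeat a pose let the fingers close. It gives the time, the measured TCP pose, the force, the opening and the grip force at its end, in the units of the state.
- env.get_obs(): the state, without advancing time (a new reading comes with each control period).
- imaging.read_camera(name): name is "scene" or "top" or "wrist"; returns the picture (400x640x3 uint8, red, green, blue); there is no depth.
- imaging.get_calibration(name): a dict with "camera_matrix" (3x3 intrinsics, pixels), "position" and "attitude" of the camera in the world. Camera axes: x right, y up, looking along -z (the intrinsics and any distortion apply to the point x, -y, -z); pixel columns grow to the right and rows downward; lengths in m; the calibration is good to about 2 mm. The wrist camera is an equidistant fisheye: a pixel r from the principal point sees the ray r / f radians off the axis. A picture is of the moment at which its call begins: read the wrist's pose just before it. get_calibration takes no time and is no camera call; for the wrist camera it gives the pose at the moment of the call.
- env.sign_off(): hands the job in; it is judged then, once.
The state is a dict: "time_s": time; "qpos": joint angles; "joint_velocities": joint speeds; "effort": joint torques, N m; "tool_pos": TCP position; "tool_rot": TCP orientation; "force": force on the tool from outside, world axes, zero at the start; "wrist_torque": the same for the moment, N m; "grip_width": finger opening in m; "grasp_force": force on a finger pad.
Only numpy, scipy, OpenCV 4.12 (cv2) and the standard library are available. Lean on these libraries where they do the work, as an engineer would, in place of code of your own. Each camera call takes 0.05 s, during which the arm holds its last target. There are 200 camera calls.

## Working session

There is one attempt and no reset: what is moved stays moved. The work goes in short steps, Python scripts to look and compute and a shell command to move; the robot and the scene stay as the last step left them, time stands still between calls to the robot, and variables do not carry over. Pictures are saved under pics/ and viewed, at most 12 in all, crops included, and the job is handed in when it is done.

```bash
ls; mkdir -p pics
python3 - <<'E'
from cell import env, imaging
import cv2
print(env.get_obs())
for n in ["scene","top"]:
    im=imaging.read_camera(n); cv2.imwrite(f"pics/{n}0.png",im[:,:,::-1])
    print(n,imaging.get_calibration(n))
print(imaging.get_calibration("wrist"))
E
```

```text
pics
{'time_s': 0.0, 'qpos': array([-74.53583288,  18.44017425,  -4.01292058,  83.1749698 ,
         1.29599647,  78.53842217,  -3.25971031]), 'joint_velocities': array([-0.00993396,  0.00436303,  0.02816247, -0.01066109,  0.03551358,
        0.04177844,  0.08604855]), 'effort': array([-5.16359778e-04, -4.91289783e+01, -4.03998401e-01, -3.12528992e+01,
       -6.39036717e-02,  4.38574667e-02,  1.94277945e-04]), 'tool_pos': array([0.16441555, 0.62834158, 0.24044788]), 'tool_rot': array([-1.79891718e+02,  7.41647338e-03,  1.65343602e+02]), 'force': array([ 0.68569743,  0.17706664, -0.34618706]), 'wrist_torque': array([-0.02574964, -0.02204336,  0.0215777 ]), 'grasp_force': 0.0, 'grip_width': 0.08694447338037078}
scene {'camera_matrix': array([[477.12883055,   0.        , 331.6297226 ],
       [  0.        , 477.12883055, 210.48382652],
       [  0.        ,   0.        ,   1.        ]]), 'position': array([-0.19225168, -1.41463999,  0.96731463]), 'attitude': array([ 60.70812084,  -0.75340851, -25.88539503])}
top {'camera_matrix': array([[418.14725924,   0.        , 325.82737605],
       [  0.        , 418.14725924, 197.07094336],
       [  0.        ,   0.        ,   1.        ]]), 'position': array([ 3.10662382e-01, -1.24105294e-04,  1.56039514e+00]), 'attitude': array([  8.14446563,   0.81054972, -89.863779  ])}
{'camera_matrix': array([[309.70691629,   0.        , 319.61110659],
       [  0.        , 309.70691629, 202.02975154],
       [  0.        ,   0.        ,   1.        ]]), 'position': array([0.0882807 , 0.64889505, 0.38306772]), 'attitude': array([-16.68829124,   0.09231563,  75.35924193])}
```

View pics/top0.png

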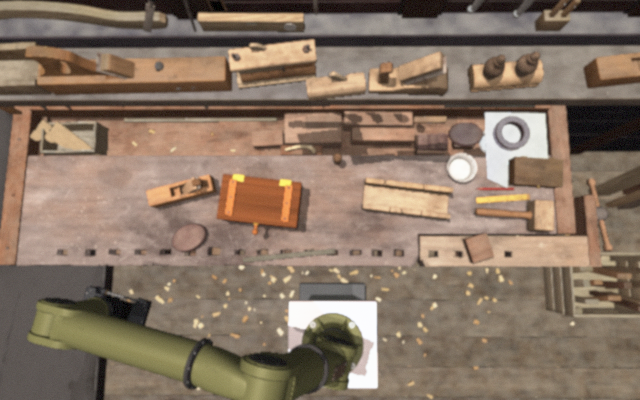

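View pics/scene0.png

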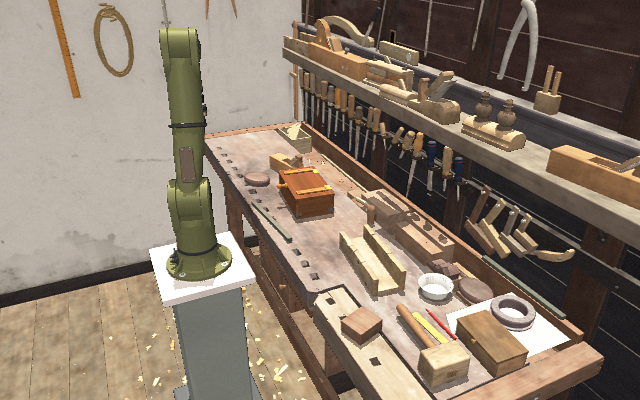

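The top view shows the toolbox around (260,202) with its knob at about (257,230). The mitre box is around (407,198), with the plane to the left at (180,190) and the pad at (190,237). I'll zoom in to measure the corners.

```bash
cat > h.py <<'E'
import numpy as np
from scipy.spatial.transform import Rotation as R
from cell import imaging
def cam(n): 
    c=imaging.get_calibration(n); return np.array(c["camera_matrix"]),np.array(c["position"]),R.from_euler('xyz',c["attitude"],degrees=True)
def unproj(n,u,v,z,c=None):
    K,p,r=c or cam(n)
    a=np.array([(u-K[0,2])/K[0,0],(v-K[1,2])/K[1,1]])
    if n=="wrist":
        t=np.linalg.norm(a); d=np.array([a[0]/t*np.sin(t),-a[1]/t*np.sin(t),-np.cos(t)])
    else: d=np.array([a[0],-a[1],-1])
    w=r.apply(d); return p+w*(z-p[2])/w[2]
def proj(n,P,c=None):
    K,p,r=c or cam(n)
    q=r.inv().apply(np.atleast_2d(P)-p); x=np.stack([q[:,0],-q[:,1]],1); z=-q[:,2:3]
    if n=="wrist":
        s=np.linalg.norm(x,axis=1,keepdims=True); a=x/s*np.arctan2(s,z)
    else: a=x/z
    return a*K[0,0]+K[:2,2]
E
python3 - <<'E'
import cv2,numpy as np
im=cv2.imread("pics/top0.png")
a=cv2.resize(im[165:245,205:315],None,fx=7,fy=7,interpolation=cv2.INTER_CUBIC)[:, :770]
cv2.imwrite("pics/c1.png",a)
b=cv2.resize(im[165:235,350:465],None,fx=6.5,fy=6.5,interpolation=cv2.INTER_CUBIC)
cv2.imwrite("pics/c2.png",b)
E
```

```text
(no output)
```

View pics/c1.png

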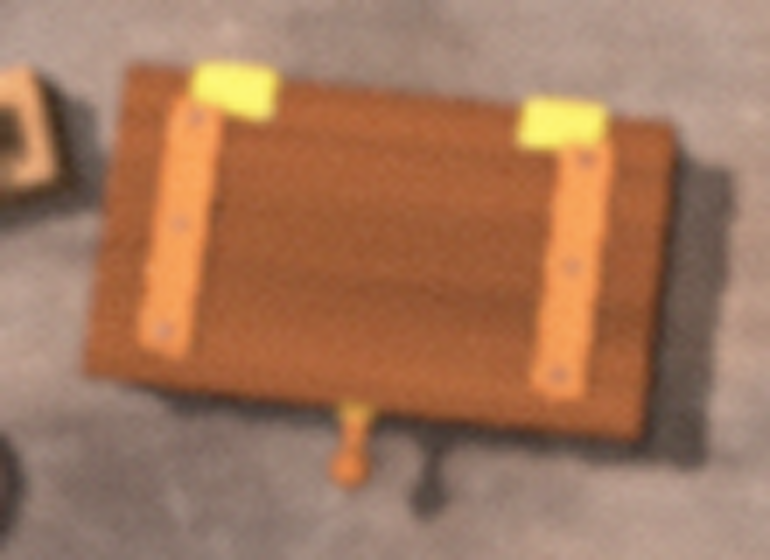

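View pics/c2.png

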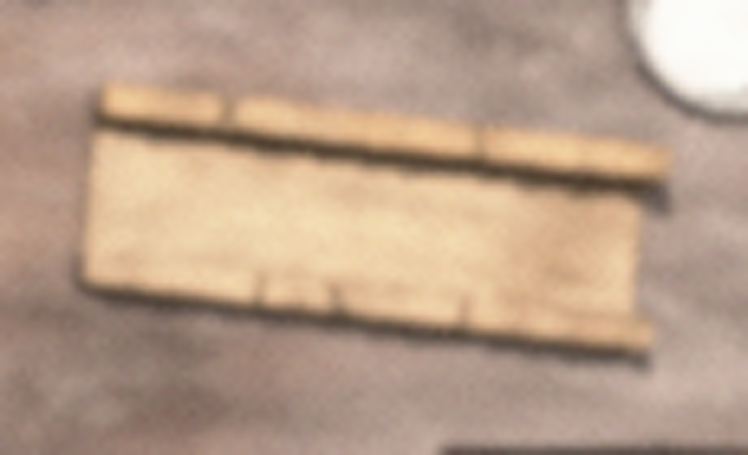

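Crop 1 (7x, offset 205,165) shows the lid corners at (125,65), (675,120), (640,437) and (88,372), and the knob at (349,466). Crop 2 (6.5x, offset 350,165) shows the rear wall's outer top corners at (105,85) and (670,147), and the front wall's at (88,290) and (650,350).

```bash
cat > m.py <<'E'
from h import *
from scipy.optimize import least_squares
def fit(P,uv,g):
    P=np.array(P,float);uv=np.array(uv,float);c=cam("top")
    def W(s): 
        a=np.cos(s[2]);b=np.sin(s[2]); return np.stack([s[0]+a*P[:,0]-b*P[:,1],s[1]+b*P[:,0]+a*P[:,1],P[:,2]],1)
    r=least_squares(lambda s:(proj("top",W(s),c)-uv).ravel(),g)
    return r.x,r.fun.round(2),W(r.x)
f=lambda q,s,o:[(a/s+o[0],b/s+o[1]) for a,b in q]
s,e,w=fit([(.08,.14,.094),(.08,-.14,.094),(-.08,-.14,.094),(-.08,.14,.094),(-.112,0,.088)],f([(125,65),(675,120),(640,437),(88,372),(349,466)],7,(205,165)),[.6,.2,0])
print("toolbox",s,np.degrees(s[2]),e,"knob",w[-1])
print(unproj("top",349/7+205,466/7+165,.088))
s,e,w=fit([(.058,.158,.08),(.058,-.158,.08),(-.058,.158,.068),(-.058,-.158,.068)],f([(105,85),(670,147),(88,290),(650,350)],6.5,(350,165)),[.6,-.2,0])
print("mitre",s,np.degrees(s[2]),e)
E
python3 m.py
```

```text
toolbox [ 0.50896168  0.25698165 -0.10621434] -6.085633287191035 [ 0.74 -0.14 -0.3   0.15 -0.62 -0.5  -0.43  0.27  0.62  0.24] knob [0.39759285 0.2688553  0.088     ]
[0.39843175 0.27106901 0.088     ]
mitre [ 0.51834483 -0.27296179 -0.10728825] -6.147164037547864 [-0.4  -0.38  0.81 -0.64 -1.17  0.34  0.74  0.62]
```

```bash
python3 -m crank '[{"x":-0.03,"y":-0.03,"turn":-0.02},{"x":-0.065,"y":-0.06,"turn":-0.04},{"x":-0.1,"y":-0.09,"turn":-0.06},{"x":-0.14,"y":-0.125,"turn":-0.08},{"x":-0.18,"y":-0.16,"turn":-0.1},{"x":-0.22,"y":-0.2,"turn":-0.12},{"x":-0.26,"y":-0.235,"turn":-0.14},{"x":-0.295,"y":-0.265,"turn":-0.15},{"x":-0.317,"y":-0.287,"turn":-0.15},{"x":-0.317,"y":-0.287,"turn":-0.15},{"x":-0.317,"y":-0.287,"turn":-0.15},{"x":-0.317,"y":-0.287,"turn":-0.15}]' 0.06
python3 - <<'E'
from h import *
import cv2
from cell import env
o=env.get_obs(); print(o["tool_pos"],o["tool_rot"],o["force"])
c=imaging.get_calibration("wrist");print(c["position"],c["attitude"])
im=imaging.read_camera("wrist"); cv2.imwrite("pics/w1.png",im[:,:,::-1])
print(proj("wrist",[[.398,.27,.088]]))
E
```

```text
[0.16438774 0.62839796 0.24054912] [-1.79900965e+02  4.05300640e-03  1.65345920e+02] [ 0.35908216 -0.63306225  0.00189052]
[0.0882807  0.64889505 0.38306772] [-16.68829124   0.09231563  75.35924193]
[[145.42745306 379.81362786]]invalid input
```

View pics/w1.png

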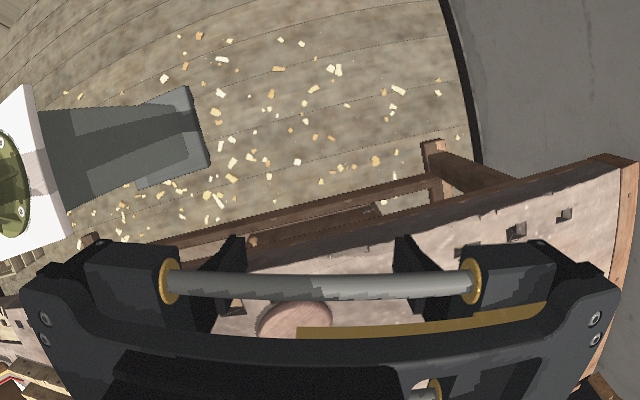

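The move was refused, probably because the rows left out `z`. In this picture the wrist camera looks back past the fingers towards the robot, with the pad visible at (293,318). I'll resend with all the keys.

```bash
python3 -m crank '[{"x":-0.03,"y":-0.03,"z":0,"turn":-0.02},{"x":-0.065,"y":-0.06,"z":0,"turn":-0.04},{"x":-0.1,"y":-0.09,"z":0,"turn":-0.06},{"x":-0.14,"y":-0.125,"z":0,"turn":-0.08},{"x":-0.18,"y":-0.16,"z":0,"turn":-0.1},{"x":-0.22,"y":-0.2,"z":0,"turn":-0.12},{"x":-0.26,"y":-0.235,"z":0,"turn":-0.14},{"x":-0.295,"y":-0.265,"z":0,"turn":-0.15},{"x":-0.317,"y":-0.287,"z":0,"turn":-0.15},{"x":-0.317,"y":-0.287,"z":0,"turn":-0.15},{"x":-0.317,"y":-0.287,"z":0,"turn":-0.15}]' 0.06 10
python3 - <<'E'
from h import *
import cv2
from cell import env
o=env.get_obs(); print(o["tool_pos"],o["tool_rot"],o["force"])
c=imaging.get_calibration("wrist");print(c["position"],c["attitude"])
im=imaging.read_camera("wrist"); cv2.imwrite("pics/w2.png",im[:,:,::-1])
print(proj("wrist",[[.398,.27,.088],o["tool_pos"]]))
E
```

```text
time_s: 1.52
tool_pos: [0.3979, 0.2718, 0.2414]
tool_rot: [180.0, -0.0, 174.0]
force: [0.6, 0.4, 0.0]
grip_width: 0.0601
grasp_force: 0.0
[0.39792864 0.27176818 0.24144707] [ 1.79976327e+02 -3.14254161e-02  1.73986619e+02] [0.63955504 0.39498874 0.0145423 ]
[0.31971354 0.28026514 0.38399333] [-1.66528822e+01 -3.05417945e-02  8.40007847e+01]
[[317.0878404  192.94039255]
 [318.28824318 268.60793034]]
```

View pics/w2.png

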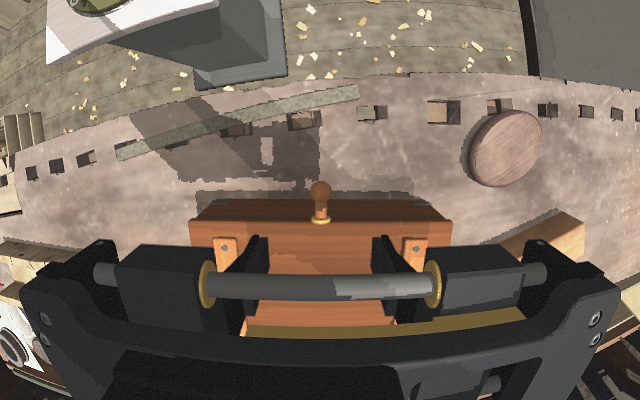

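The knob ball is at (320,190) against a predicted (317,193). The lid's front lower edge runs at about row 222, from x=190 to x=452.

Run:
```python
from h import *
print(unproj("wrist",320,189,.088),unproj("wrist",190,222,.094),unproj("wrist",452,221,.094))
for t in (0,.2,.45,.7,.95,1.15,1.35,1.5,1.6,1.68,1.74,1.76):
    r=np.hypot(.192,.006);a=t+np.arctan2(6,192); print(t,round(.192-r*np.cos(a),4),round(r*np.sin(a)-.006,4))
```

```text
[0.39429827 0.27327967 0.088     ] [0.41357053 0.13251923 0.094     ] [0.44134568 0.4096097  0.094     ]
0 0.0 0.0
0.2 0.005 0.038
0.45 0.0217 0.0829
0.7 0.049 0.1223
0.95 0.0852 0.1537
1.15 0.119 0.1717
1.35 0.1558 0.1827
1.5 0.1844 0.1859
1.6 0.2036 0.1857
1.68 0.2189 0.1842
1.74 0.2302 0.1822
1.76 0.234 0.1814
```

```bash
python3 -m crank '[{"x":0.003,"y":0.001,"z":0.04,"turn":0},{"x":0.003,"y":0.001,"z":0.09,"turn":0},{"x":0.003,"y":0.001,"z":0.13,"turn":0},{"x":0.003,"y":0.001,"z":0.153,"turn":0},{"x":0.003,"y":0.001,"z":0.153,"turn":0}]' 0.06 10 && python3 -m crank '[{"x":0,"y":0,"z":0,"turn":0},{"x":0,"y":0,"z":0,"turn":0},{"x":0,"y":0,"z":0,"turn":0},{"x":0,"y":0,"z":0,"turn":0}]' 0 10
```

```text
time_s: 2.2
tool_pos: [0.3937, 0.2724, 0.0868]
tool_rot: [-179.8, -0.2, 174.1]
force: [-0.2, 0.5, -0.5]
grip_width: 0.0601
grasp_force: 0.0
time_s: 2.7
tool_pos: [0.3959, 0.2725, 0.0891]
tool_rot: [180.0, 0.0, 173.9]
force: [-0.7, -0.3, 0.3]
grip_width: 0.0279
grasp_force: 0.0
```

```bash
python3 -m crank '[{"x":0,"y":0,"z":0,"turn":0},{"x":0,"y":0,"z":0,"turn":0},{"x":0,"y":0,"z":0,"turn":0}]' 0 10; python3 -m crank '[{"x":0,"y":0,"z":-0.01,"turn":0},{"x":-0.002,"y":0,"z":-0.023,"turn":0},{"x":-0.005,"y":0,"z":-0.038,"turn":0},{"x":-0.005,"y":0,"z":-0.038,"turn":0}]'
```

```text
time_s: 3.08
tool_pos: [0.3959, 0.2729, 0.0889]
tool_rot: [179.9, 0.0, 174.0]
force: [-0.1, 2.1, 2.0]
grip_width: 0.0206
grasp_force: 10.0
time_s: 3.58
tool_pos: [0.4009, 0.2723, 0.1279]
tool_rot: [179.9, 0.0, 173.9]
force: [1.1, 4.1, -2.5]
grip_width: 0.0208
grasp_force: 10.0
```

```bash
python3 -m crank '[{"x":-0.007,"y":0,"z":-0.023,"turn":0},{"x":-0.0167,"y":0,"z":-0.045,"turn":0},{"x":-0.029,"y":0,"z":-0.0655,"turn":0},{"x":-0.044,"y":0,"z":-0.0845,"turn":0},{"x":-0.061,"y":0,"z":-0.101,"turn":0},{"x":-0.08,"y":0,"z":-0.1157,"turn":0},{"x":-0.0967,"y":0,"z":-0.1255,"turn":0},{"x":-0.114,"y":0,"z":-0.1337,"turn":0},{"x":-0.132,"y":0,"z":-0.14,"turn":0},{"x":-0.151,"y":0,"z":-0.1447,"turn":0},{"x":-0.151,"y":0,"z":-0.1447,"turn":0}]'
```

```text
time_s: 4.95
tool_pos: [0.5513, 0.2557, 0.2718]
tool_rot: [180.0, 0.0, 173.9]
force: [-1.5, 2.8, 3.9]
grip_width: 0.0212
grasp_force: 10.0
```

```bash
python3 -m crank '[{"x":-0.014,"y":0,"z":-0.002,"turn":0},{"x":-0.0286,"y":0,"z":-0.0032,"turn":0},{"x":-0.0385,"y":0,"z":-0.0032,"turn":0},{"x":-0.048,"y":0,"z":-0.003,"turn":0},{"x":-0.056,"y":0,"z":-0.0022,"turn":0},{"x":-0.063,"y":0,"z":-0.0015,"turn":0},{"x":-0.069,"y":0,"z":-0.0005,"turn":0},{"x":-0.0744,"y":0,"z":0.0005,"turn":0},{"x":-0.0744,"y":0,"z":0.0005,"turn":0},{"x":-0.0744,"y":0,"z":0.0005,"turn":0}]'
```

```text
time_s: 6.2
tool_pos: [0.6254, 0.2476, 0.2709]
tool_rot: [-180.0, 0.1, 173.9]
force: [0.9, 1.6, 4.3]
grip_width: 0.0211
grasp_force: 10.0
```

```bash
python3 -m crank '[{"x":0,"y":0,"z":0,"turn":0},{"x":0,"y":0,"z":0,"turn":0},{"x":0,"y":0,"z":0,"turn":0},{"x":0,"y":0,"z":0,"turn":0},{"x":0,"y":0,"z":-0.03,"turn":0},{"x":0,"y":0,"z":-0.07,"turn":0},{"x":0.05,"y":0,"z":-0.08,"turn":0},{"x":0.1,"y":0,"z":-0.08,"turn":0},{"x":0.15,"y":0,"z":-0.08,"turn":0},{"x":0.15,"y":0,"z":-0.08,"turn":0},{"x":0.15,"y":0,"z":-0.08,"turn":0}]' 0.06
python3 - <<'E'
from h import *
import cv2
im=imaging.read_camera("top")[130:250,195:325,::-1]
c=imaging.get_calibration("wrist")
w=imaging.read_camera("wrist")[:,:,::-1]
cv2.imwrite("pics/t2.png",im); cv2.imwrite("pics/w3.png",w)
import pickle;pickle.dump(cam("wrist"),open("w3.pkl","wb"))
a=cv2.resize(im,(512,472),interpolation=cv2.INTER_CUBIC)
cv2.imwrite("pics/t2b.png",a)
E
```

```text
time_s: 7.58
tool_pos: [0.4762, 0.2635, 0.3512]
tool_rot: [180.0, 0.1, 173.9]
force: [0.6, -0.2, -0.6]
grip_width: 0.0602
grasp_force: 0.0
```

View pics/w3.png

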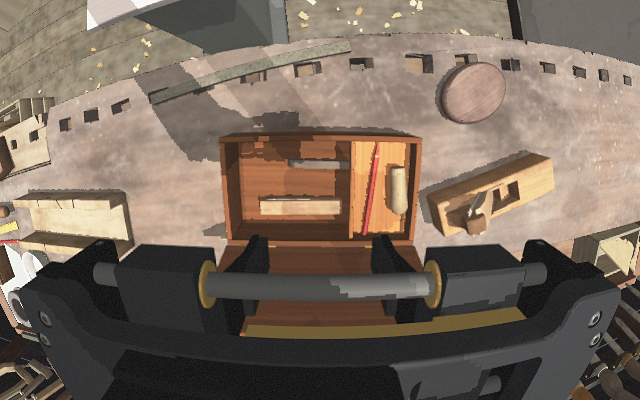

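The lid stands open. The strip shows from (289,163) to (349,165) at the till edge, the bench dog from (259,207) to (342,207), and the till on the right. I'll enlarge this area.

Run:
```python
import cv2
im=cv2.imread("pics/w3.png")
cv2.imwrite("pics/w3c.png",cv2.resize(im[125:245,215:375],None,fx=5,fy=5,interpolation=cv2.INTER_CUBIC))
```

```text
(no output)
```

View pics/w3c.png

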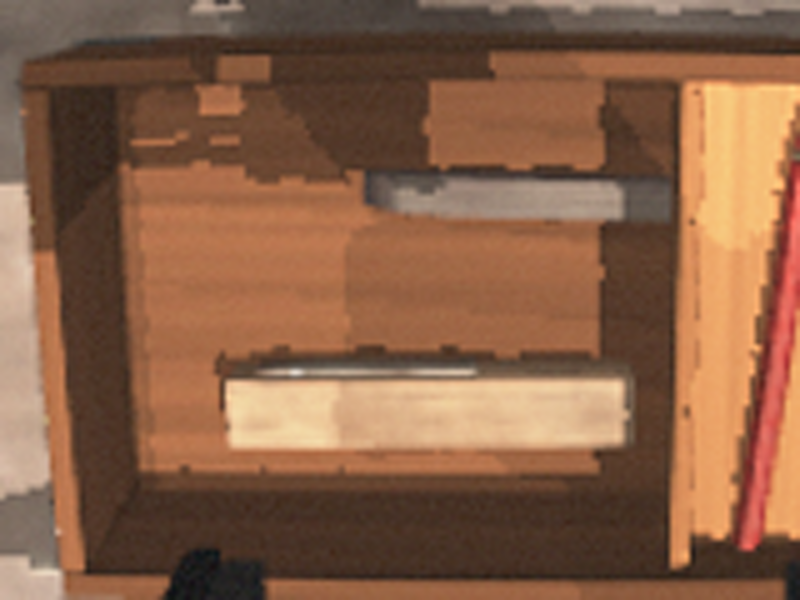

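In the crop (5x, offset 215,125), the strip's top face covers rows 180–218 from x=372 to the till. The dog's top runs from (226,380) to (630,447), and the till's top edge from (680,82) to (672,565).

```bash
cat > q.py <<'E'
from h import *
import pickle
c=pickle.load(open("w3.pkl","rb"))
th=np.radians(-5.95); C=np.array([.507,.261])
def box(w): d=w[:2]-C; return np.array([np.cos(th)*d[0]+np.sin(th)*d[1],-np.sin(th)*d[0]+np.cos(th)*d[1]])
for n,u,v,z in [("strip R front",372,179,.027),("strip R back",372,210,.027),("strip till front",665,179,.027),("strip till back",665,220,.027),
 ("dog R",226,415,.031),("dog L",630,415,.031),("dog front",430,378,.031),("tillF",680,82,.072),("tillB",672,565,.072),("frontR out top",25,62,.082),("frontR in floor",118,90,.008),("rearR in floor",135,475,.008),("rear inner top",65,575,.082),("right wall outer top mid",38,250,.082)]:
    w=unproj("wrist",u/5+215,v/5+125,z,c); print(n,w.round(4),box(w).round(4))
E
python3 q.py
```

```text
strip R front [0.4675 0.2181 0.027 ] [-0.0349 -0.0468]
strip R back [0.477  0.2169 0.027 ] [-0.0252 -0.047 ]
strip till front [0.4771 0.3069 0.027 ] [-0.0345  0.0425]
strip till back [0.4898 0.3058 0.027 ] [-0.0218  0.0427]
dog R [0.5362 0.1622 0.031 ] [ 0.0393 -0.0953]
dog L [0.5498 0.2893 0.031 ] [0.0396 0.0326]
dog front [0.531  0.2284 0.031 ] [ 0.0273 -0.0299]
tillF [0.4431 0.31   0.072 ] [-0.0687  0.0422]
tillB [0.5843 0.2963 0.072 ] [0.0732 0.0431]
frontR out top [0.4148 0.133  0.082 ] [-0.0784 -0.1368]
frontR in floor [0.4314 0.1379 0.008 ] [-0.0625 -0.1303]
rearR in floor [0.561  0.1214 0.008 ] [ 0.0681 -0.1333]
rear inner top [0.5654 0.1163 0.082 ] [ 0.0731 -0.1378]
right wall outer top mid [0.4674 0.1279 0.082 ] [-0.0255 -0.1365]
```

```bash
python3 -m crank '[{"x":0,"y":0,"z":0,"turn":0.18},{"x":0,"y":0.002,"z":0,"turn":0.36},{"x":-0.001,"y":0.003,"z":0,"turn":0.54},{"x":-0.001,"y":0.004,"z":0,"turn":0.72},{"x":-0.002,"y":0.005,"z":0,"turn":0.9},{"x":-0.0024,"y":0.0057,"z":0,"turn":1.08},{"x":-0.0024,"y":0.0057,"z":0,"turn":1.26},{"x":-0.0024,"y":0.0057,"z":0,"turn":1.44},{"x":-0.0024,"y":0.0057,"z":0,"turn":1.568},{"x":-0.0024,"y":0.0057,"z":0,"turn":1.568},{"x":-0.0024,"y":0.0057,"z":0,"turn":1.568}]' 0.04 40
python3 - <<'E'
from q import box
from cell import env
o=env.get_obs();print(box(o["tool_pos"]),o["qpos"])
E
```

```text
time_s: 9.05
tool_pos: [0.4792, 0.2689, 0.3505]
tool_rot: [-180.0, 0.0, 84.2]
force: [-0.4, -0.4, -0.0]
grip_width: 0.04
grasp_force: 0.0
strip R front [0.4675 0.2181 0.027 ] [-0.0349 -0.0468]
strip R back [0.477  0.2169 0.027 ] [-0.0252 -0.047 ]
strip till front [0.4771 0.3069 0.027 ] [-0.0345  0.0425]
strip till back [0.4898 0.3058 0.027 ] [-0.0218  0.0427]
dog R [0.5362 0.1622 0.031 ] [ 0.0393 -0.0953]
dog L [0.5498 0.2893 0.031 ] [0.0396 0.0326]
dog front [0.531  0.2284 0.031 ] [ 0.0273 -0.0299]
tillF [0.4431 0.31   0.072 ] [-0.0687  0.0422]
tillB [0.5843 0.2963 0.072 ] [0.0732 0.0431]
frontR out top [0.4148 0.133  0.082 ] [-0.0784 -0.1368]
frontR in floor [0.4314 0.1379 0.008 ] [-0.0625 -0.1303]
rearR in floor [0.561  0.1214 0.008 ] [ 0.0681 -0.1333]
rear inner top [0.5654 0.1163 0.082 ] [ 0.0731 -0.1378]
right wall outer top mid [0.4674 0.1279 0.082 ] [-0.0255 -0.1365]
[-0.02846431  0.0050085 ] [-50.4491561    4.0837114   19.62789656  87.96164849  -1.34671568
  88.21556998 -36.66218562]
```

```bash
python3 -m crank '[{"x":0,"y":0,"z":0.04,"turn":0},{"x":0,"y":0,"z":0.09,"turn":0},{"x":0,"y":0,"z":0.14,"turn":0},{"x":0,"y":0,"z":0.19,"turn":0},{"x":0,"y":0,"z":0.23,"turn":0},{"x":0,"y":0,"z":0.26,"turn":0},{"x":0,"y":0,"z":0.28,"turn":0},{"x":0,"y":0,"z":0.295,"turn":0},{"x":0,"y":0,"z":0.305,"turn":0},{"x":0,"y":0,"z":0.312,"turn":0},{"x":0,"y":0,"z":0.316,"turn":0},{"x":0,"y":0,"z":0.316,"turn":0}]'
python3 -m crank '[{"x":0,"y":0,"z":0,"turn":0},{"x":0,"y":0,"z":0,"turn":0},{"x":0,"y":0,"z":0,"turn":0},{"x":0,"y":0,"z":0,"turn":0},{"x":0,"y":0,"z":0,"turn":0},{"x":0,"y":0,"z":0,"turn":0}]' 0 30
```

```text
time_s: 10.55
tool_pos: [0.4792, 0.2696, 0.0355]
tool_rot: [179.9, -0.1, 84.1]
force: [-0.2, -1.0, 2.1]
grip_width: 0.0403
grasp_force: 1.2
time_s: 11.3
tool_pos: [0.4789, 0.2692, 0.0348]
tool_rot: [180.0, -0.0, 84.1]
force: [0.5, -0.1, 0.4]
grip_width: 0.0117
grasp_force: 29.9
```

```bash
python3 -m crank '[{"x":-0.01,"y":0,"z":-0.002,"turn":0},{"x":-0.025,"y":0,"z":-0.002,"turn":0},{"x":-0.04,"y":0,"z":-0.002,"turn":0},{"x":-0.055,"y":0,"z":-0.002,"turn":0},{"x":-0.067,"y":0,"z":-0.002,"turn":0},{"x":-0.074,"y":0,"z":-0.002,"turn":0},{"x":-0.078,"y":0,"z":-0.002,"turn":0},{"x":-0.078,"y":0,"z":-0.002,"turn":0}]'
python3 -m crank '[{"x":-0.002,"y":0,"z":0,"turn":0},{"x":-0.002,"y":0,"z":0,"turn":0},{"x":-0.002,"y":0,"z":0,"turn":0}]'
python3 - <<'E'
from h import *
import cv2,pickle
from cell import env
pickle.dump(cam("wrist"),open("w4.pkl","wb"))
w=imaging.read_camera("wrist")[:,:,::-1]
cv2.imwrite("pics/w4.png",w)
print(env.get_obs()["force"])
E
```

```text
time_s: 12.3
tool_pos: [0.4707, 0.1918, 0.0368]
tool_rot: [180.0, -0.0, 84.1]
force: [0.3, -0.0, -1.5]
grip_width: 0.0117
grasp_force: 29.9
time_s: 12.68
tool_pos: [0.4705, 0.19, 0.0368]
tool_rot: [180.0, -0.0, 84.1]
force: [0.3, 0.6, -1.1]
grip_width: 0.0118
grasp_force: 29.9
[-0.29611452  0.05319409 -0.57439434]
```

View pics/w4.png

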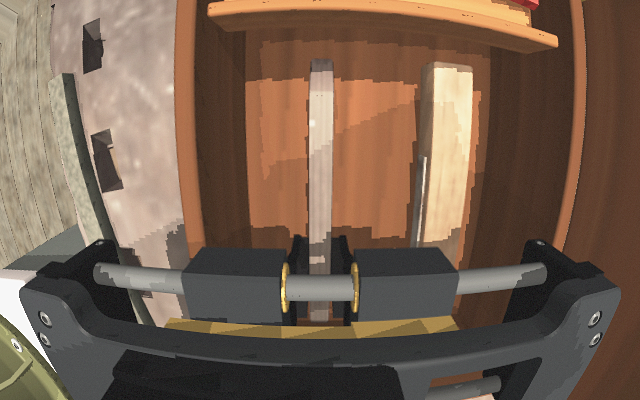

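The strip's end is at about (321,65), visibly clear of the till's lower edge, which is at about row 27 there. I'll check the clearance in numbers.

```bash
python3 - <<'E' | tail -5
from q import *
c=pickle.load(open("w4.pkl","rb"))
for u,v,z in [(321,58,.029),(321,68,.029),(321,26,.046),(220,16,.046),(550,46,.046)]: print(box(unproj("wrist",u,v,z,c)))
E
```

```text
[-0.02828715  0.03129615]
[-0.02827983  0.02631835]
[-0.02838001  0.04282093]
[-0.07286052  0.05040459]
[0.09059266 0.0496261 ]
```

Clear by more than 10 mm, so I'll lift straight up and then carry it across to the mitre box.

```bash
python3 -m crank '[{"x":0,"y":0,"z":-0.01,"turn":0},{"x":0,"y":0,"z":-0.025,"turn":0},{"x":0,"y":0,"z":-0.045,"turn":0},{"x":0,"y":0,"z":-0.07,"turn":0},{"x":0,"y":0,"z":-0.1,"turn":0},{"x":0,"y":0,"z":-0.135,"turn":0},{"x":0,"y":0,"z":-0.17,"turn":0},{"x":0,"y":0,"z":-0.2,"turn":0},{"x":0,"y":0,"z":-0.21,"turn":0},{"x":0,"y":0,"z":-0.21,"turn":0}]'
python3 -m crank '[{"x":-0.02,"y":0.004,"z":0,"turn":0},{"x":-0.06,"y":0.012,"z":0,"turn":0},{"x":-0.105,"y":0.021,"z":0,"turn":0},{"x":-0.15,"y":0.03,"z":0,"turn":0},{"x":-0.2,"y":0.04,"z":0,"turn":0},{"x":-0.25,"y":0.05,"z":0,"turn":0},{"x":-0.3,"y":0.06,"z":0,"turn":0},{"x":-0.35,"y":0.07,"z":0,"turn":0},{"x":-0.4,"y":0.08,"z":0,"turn":0},{"x":-0.445,"y":0.088,"z":0,"turn":0},{"x":-0.48,"y":0.0956,"z":0,"turn":0},{"x":-0.48,"y":0.0956,"z":0,"turn":0}]'
python3 -m crank '[{"x":0,"y":0,"z":0.03,"turn":0},{"x":0,"y":0,"z":0.06,"turn":0},{"x":0,"y":0,"z":0.06,"turn":0},{"x":0,"y":0,"z":0.06,"turn":0}]'
python3 - <<'E'
from h import *
import cv2,pickle
pickle.dump(cam("wrist"),open("w5.pkl","wb"))
w=imaging.read_camera("wrist")[:,:,::-1]
cv2.imwrite("pics/w5.png",w)
cv2.imwrite("pics/t5.png",imaging.read_camera("top")[:,:,::-1])
E
```

```text
time_s: 13.98
tool_pos: [0.4705, 0.1894, 0.2473]
tool_rot: [179.9, -0.0, 84.1]
force: [-0.1, 0.1, -0.8]
grip_width: 0.0115
grasp_force: 29.9
time_s: 15.48
tool_pos: [0.513, -0.3025, 0.2455]
tool_rot: [-179.8, 0.2, 83.7]
force: [-0.1, 0.4, -0.6]
grip_width: 0.0118
grasp_force: 29.9
time_s: 15.98
tool_pos: [0.5162, -0.2977, 0.1875]
tool_rot: [180.0, 0.0, 84.1]
force: [0.4, -0.3, -1.2]
grip_width: 0.0114
grasp_force: 29.9
```

View pics/w5.png

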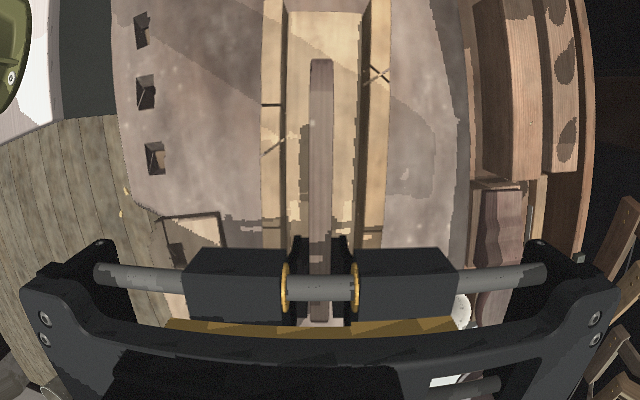

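The strip is at x≈321, between the front wall (columns 263–286) and the rear wall (362–388). The trough's left end is at about row 12.

Run:
```python
from h import *
import pickle
c=pickle.load(open("w5.pkl","rb"))
t=np.radians(-6.1)
def mb(w): d=w[:2]-np.array([.518,-.273]); return (np.cos(t)*d[0]+np.sin(t)*d[1],-np.sin(t)*d[0]+np.cos(t)*d[1])
for n,u,v,z in [("fo",263,130,.068),("fi",285,200,.068),("ro",388,130,.08),("ri",361,130,.08),("floor end",325,12,.02),("strip L",321,60,.18),("front end top",275,0,.068)]: print(n,np.round(mb(unproj("wrist",u,v,z,c)),4))
print("tcp",mb(np.array([.5162,-.2977])))
```

```text
fo [-0.0472  0.0397]
fi [-0.0296 -0.0222]
ro [0.0565 0.0411]
ri [0.0342 0.0404]
floor end [0.0057 0.1582]
strip L [0.0013 0.0799]
front end top [-0.0374  0.1546]
tcp (np.float64(0.0008349142625651677), np.float64(-0.024751422548495376))
```

The walls and trough end agree with the fit, and the strip is centred. Lowering.

```bash
python3 -m crank '[{"x":0,"y":0,"z":0.02,"turn":0},{"x":0,"y":0,"z":0.05,"turn":0},{"x":0,"y":0,"z":0.08,"turn":0},{"x":0,"y":0,"z":0.105,"turn":0},{"x":0,"y":0,"z":0.122,"turn":0},{"x":0,"y":0,"z":0.132,"turn":0},{"x":0,"y":0,"z":0.137,"turn":0},{"x":0,"y":0,"z":0.139,"turn":0},{"x":0,"y":0,"z":0.139,"turn":0}]'
```

```text
time_s: 17.2
tool_pos: [0.5165, -0.2978, 0.0482]
tool_rot: [179.9, 0.0, 84.1]
force: [-1.2, -0.8, -1.1]
grip_width: 0.0116
grasp_force: 29.9
```

```bash
python3 -m crank '[{"x":0,"y":0,"z":0.001,"turn":0},{"x":0,"y":0,"z":0.001,"turn":0}]'; python3 -m crank '[{"x":0,"y":0,"z":0,"turn":0},{"x":0,"y":0,"z":0,"turn":0},{"x":0,"y":0,"z":0,"turn":0},{"x":0,"y":0,"z":0,"turn":0},{"x":0,"y":0,"z":-0.005,"turn":0},{"x":0,"y":0,"z":-0.02,"turn":0},{"x":0,"y":0,"z":-0.05,"turn":0},{"x":0,"y":0,"z":-0.1,"turn":0},{"x":0,"y":0,"z":-0.15,"turn":0},{"x":0,"y":0,"z":-0.2,"turn":0},{"x":0,"y":0,"z":-0.2,"turn":0}]' 0.024 10
python3 - <<'E'
from h import *
import cv2,pickle
pickle.dump(cam("wrist"),open("w6.pkl","wb"))
w=imaging.read_camera("wrist")[:,:,::-1]
t=imaging.read_camera("top")[100:260,140:540,::-1]
a=cv2.resize(t,(640,256))
cv2.imwrite("pics/w6.png",np.vstack([w[:330],a]))
E
```

```text
time_s: 17.45
tool_pos: [0.5164, -0.2977, 0.0471]
tool_rot: [180.0, -0.0, 84.1]
force: [-0.3, 0.0, 0.5]
grip_width: 0.0115
grasp_force: 29.9
time_s: 18.82
tool_pos: [0.518, -0.2996, 0.2524]
tool_rot: [179.5, 0.1, 84.1]
force: [-0.3, 0.1, -0.6]
grip_width: 0.0242
grasp_force: 0.0
```

View pics/w6.png

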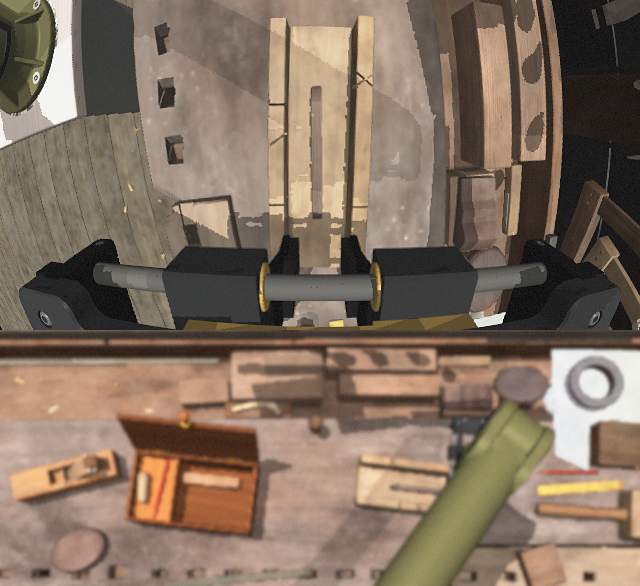

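The strip lies straight on the trough floor, from (316,88) to (316,215), between the walls. The lid is open, the dog is in the box, and the other things look where they were. I'll check the numbers once and hand in.

Run:
```python
from h import *
import pickle
from cell import env
c=pickle.load(open("w6.pkl","rb")); t=np.radians(-6.1)
ok=[]
for v in (88,215):
    d=unproj("wrist",316,v,.039,c)[:2]-np.array([.518,-.273]); q=(np.cos(t)*d[0]+np.sin(t)*d[1],-np.sin(t)*d[0]+np.cos(t)*d[1]); print(q); ok.append(q)
m=np.mean(ok,0)
if abs(m[0])<.025 and abs(m[1])<.06: print(env.sign_off())
```

```text
(np.float64(0.0005625953135241085), np.float64(0.07987889313545699))
(np.float64(0.0007096143581873954), np.float64(-0.07071407142527068))
the job is handed in; nothing more can be done
None
```

The job is handed in: the lid leans open, the strip lies lengthwise on the mitre box floor within about 5 mm of centre by my last measurement, the bench dog is still in the toolbox, and the other things look unmoved. The hand-in returned no verdict.

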